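Square up a praline order on the label scale and print its label

ROBOT

A 6-joint arm with a two-finger parallel gripper is mounted at the origin on the work surface. World frame = base frame: x ahead of the robot, y to its left, z up, the work surface at z = 0. Lengths are in m, angles in degrees, forces in N, time in s.
With the tool pointing down it reaches from about 0.35 to 0.875 m from the base axis. Payload 4.2 kg.
Tool frame: the origin (TCP) lies midway between the tips of the shut fingers; the grasp point (between the pads) lies 19 mm behind it; z points along the fingers, y is the line along which they close (so a half turn about z gives the same grasp; the last joint's range is limited). The gripper opens to 87 mm and grips with 3 to 60 N. Pads are 19 mm wide; open, the fingers measure 117 mm over their backs; the gripper's body (75 mm by 190 mm) begins 51 mm behind the grasp point.
Start: joints at [-60.928, 22.042, 0.453, 0, -68.411, -14.817], TCP at [0.154, -0.606, 0.223] pointing down, gripper open.
Joint ranges: [-179.83, 179.83], [-69.29, 118.12], [-61.27, 80.66], [-181.25, 117.63], [-171.15, -9.14], [-177.46, 177.46]. Speed limits (degrees/s): [159.86, 159.86, 180, 180, 180, 180].

INTERFACE

Orientations are given as a 3x3 rotation matrix whose columns are the frame's x, y, z axes.
In Python, from station import sense, capture, camera_params, finish_job gives the robot as it stands.
- The arm moves only by the tool drive_tool, never from a script. Its argument "rows" is a list of rows, each an object of numbers: "tx", "ty", "tz": the shift along the tool's x, y, z in cm; "ax", "ay", "az": the turn, a rotation vector about the tool's x, y, z in rad; "claw": the finger opening in cm, from 0 to 8.7. In form: [{"tx": .., "ty": .., "tz": .., "ax": .., "ay": .., "az": .., "claw": ..}, ...]. A call has 1 to 10 rows; each row shifts and turns the commanded pose from where the row before left it, along the tool's axes as they then stand; what a row does not reach is not made up. A row lasts 1/12 s, in which the tool goes at most 41.7 mm and 7.16 degrees, less where a joint would pass 70% of its speed; a pose out of reach is approached as far as the arm can. A call with a gripper value outside its range is refused whole. The fingers move at their own pace and stop on an object; the grip force is fixed at half the most. Time passes only in rows, so rows that do not move let the fingers close. It gives the time, the measured TCP pose, the force, the opening and the grip force at its end, in the units of the state.
- sense(): the state, without advancing time (a new reading comes with each control period).
- capture(name): name is "side" or "top"; returns (picture, depth): 480x640x3 uint8, red, green, blue; 480x640 float32, m along the optical axis (not along the pixel's ray), 0 where there is no reading.
- camera_params(name): a dict with "intrinsics" (3x3 intrinsics, pixels), "k1" (the pictures are not rectified: a ray, as slopes to the right and down, at radius r is drawn at 1 + k1 r^2 times it, then the intrinsics apply), "R" (3x3) and "t" (3): a world point X has camera coordinates R X + t. Camera axes: x right, y down, z forward; pixel columns grow to the right and rows downward; lengths in m; the calibration is good to about 2 mm. A picture is of the moment at which its call begins. camera_params takes no time and is no camera call.
- finish_job(): hands the job in; it is judged then, once.
The state is a dict: "time_s": time; "joints": joint angles; "joint_velocities": joint speeds; "effort": joint torques, N m; "tcp_pos": TCP position; "ee_rot": TCP orientation; "wrist_force": force on the tool from outside, world axes, zero at the start; "moment": the same for the moment, N m; "gripper_width": opening from 0.0 (shut) to 1.0 (fully open); "gripper_force": force on a finger pad.
Only numpy, scipy, OpenCV 4.12 (cv2) and the standard library are available. Lean on these libraries where they do the work, as an engineer would, in place of code of your own. Each camera call takes 0.05 s, during which the arm holds its last target. There are 200 camera calls.

TASK

Finish this order of pralines: stack the two low red-lidded boxes from the bench squarely on the tall red-lidded box that stands on the scale, all edges flush and the long sides the same way, so that the column can be ribboned as it stands. Keep the boxes level, set them down gently rather than dropping them, and do not shift the bottom box; then, with nothing touching the column, press the green print key on the scale fully down and let it come back up. Everything else on the bench stays where it lies.

Things in the scene. Friction and masses are not known exactly. Their poses are not given: they have to be found in the camera images.
- bottom_box_mid (a point): centre (half-way up) of the tall two-layer praline box: closed rigid box with a dark red lid, 60 mm (its x) by 132 mm (its y) by 60 mm high, about 0.3 kg. It stands loose on the steel pan of the scale, underside 82 mm above the bench, top 142 mm above the bench, and is the foot of the column.
- box_a_mid (a point): centre (half-way up) of a low praline box: closed rigid box with dark red lid over a brown tray, 60 mm (its x) by 132 mm (its y) by 38 mm high, about 0.17 kg, loose on the bench. Grip it across its 60 mm width. It has the same footprint as the tall box.
- box_b_mid (a point): centre (half-way up) of the other low red-lidded praline box, the same in every way; either may go on first.
- blue_box_mid (a point): centre (half-way up) of a praline box of another order: same 60 x 132 x 38 mm form, but with a blue lid. Bystander, loose on the bench.
- print_key (a joint): travel of the green print key of the scale: 0 up at rest, 0.005 m fully down; a spring returns it; it takes about 1 N to start moving and about 4.5 N to be fully down.
- print_key_top (a point): centre of the top face of the green print key (34 mm along x, 42 mm along y), level, 69 mm above the bench at rest, pressed straight down. It stands 13 mm proud of the scale's keypad deck, between the pan and the side towards the robot. Site axes are those of the scale. Nothing taller than the key stands around it on the deck; the pan's edge begins 50 mm from the key's centre along +x.
- pan_top (a point): centre of the top face of the scale's stainless pan, 205 mm (x) by 250 mm (y), 82 mm above the bench, fixed. The scale is a white label-printing bench scale, 300 mm (x) by 250 mm (y); its keypad deck lies to -x of the pan and its print key's centre is 152.5 mm to -x and 45 mm to -y of this point, in the scale's axes.
- spool_mid (a point): centre of a cream spool of gold ribbon, 90 mm diameter, 40 mm high, loose, lying flat on the bench. Bystander.
- palette_knife: cranked palette knife with black handle, 245 mm long along its x, under 20 mm high, loose on the bench. Bystander.
Mind the look-alikes: they are no part of the job. Leave any turquoise look-alike of the part that bears bottom_box_mid alone. What is shaped like the part that bears box_b_mid but turquoise is not meant.

How it is judged:
By the outcome, as a careful person would: the job done as asked, in the order asked, and still so for the second after the job is handed in, with the robot touching nothing.
It also fails if it takes over 70 s, if anything falls off the work surface, if the arm or the gripper's body presses on something with over 40 N, if the wrist force passes 120 N, or if a joint passes its speed limit or range.

## Working session

There is one attempt and no reset: what is moved stays moved. The work goes in short steps, Python scripts to look and compute and a tool call to move; the robot and the scene stay as the last step left them, time stands still between calls to the robot, and variables do not carry over. Pictures are saved under pics/ and viewed, at most 10 in all, crops included, and the job is handed in when it is done.

Besides the shell and the picture viewer there is one more tool, called after "Call:" by a JSON object that holds its "api" and its "payload". drive_tool: Moves the arm, as the interface text tells. Its arguments: {"type":"object","properties":{"rows":{"type":"array"}},"required":["rows"]}

```bash
mkdir -p pics
python3 - <<'E'
from station import *
import cv2,numpy as np
for n in("side","top"):
    p,d=capture(n); np.savez(f"{n}0.npz",p=p,d=d)
    cv2.imwrite(f"pics/{n}0.png",p[:,:,::-1])
    c=camera_params(n); print(n,c)
s=sense(); print(s["tcp_pos"],s["ee_rot"],s["gripper_width"],s["time_s"])
E
```

```text
side {'intrinsics': array([[479.72802654,   0.        , 320.74155018],
       [  0.        , 479.72802654, 235.60961291],
       [  0.        ,   0.        ,   1.        ]]), 'k1': -0.04668381449435385, 'R': array([[-0.99823068, -0.05933436, -0.00386659],
       [-0.03985408,  0.71592155, -0.69704231],
       [ 0.04412674, -0.69565492, -0.71701957]]), 't': array([ 0.54771083, -0.01139289,  1.19419671])}
top {'intrinsics': array([[523.62043526,   0.        , 325.15550706],
       [  0.        , 523.62043526, 237.23278885],
       [  0.        ,   0.        ,   1.        ]]), 'k1': -0.07813095214410662, 'R': array([[ 0.0250609 , -0.99966105, -0.00705293],
       [-0.99065301, -0.02388756, -0.13429816],
       [ 0.13408416,  0.01035264, -0.99091587]]), 't': array([0.13188395, 0.52817558, 1.11101195])}
[ 0.15378561 -0.60522113  0.22156752] [[-9.69244647e-01 -2.46098436e-01 -6.11392522e-04]
 [-2.46099164e-01  9.69242782e-01  1.90568615e-03]
 [ 1.23601409e-04  1.99753928e-03 -9.99997997e-01]] 1.0038062441621531 0.1
```

View pics/top0.png

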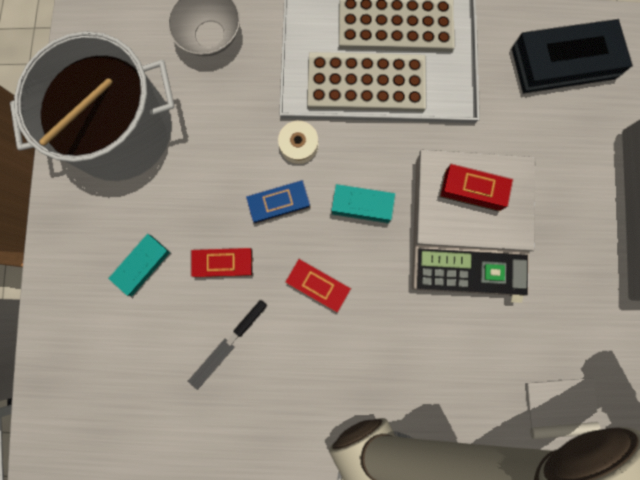

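View pics/side0.png

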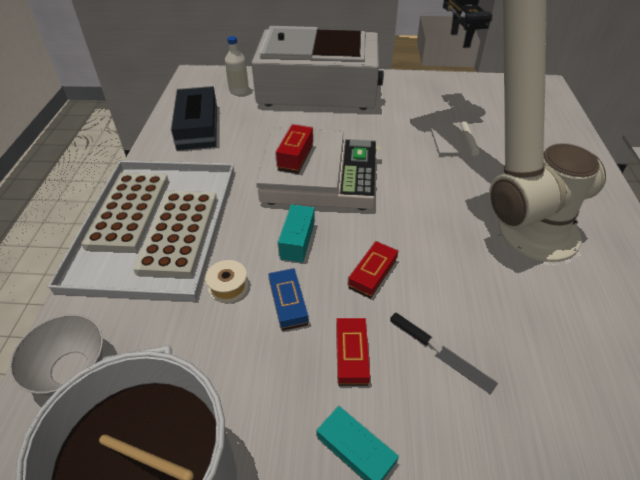

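Top view: the low red boxes are at (221,263) and (318,286), and the tall red one is on the scale at (478,187). Look-alikes are turquoise at (139,265) and (363,204), and blue at (278,201). The green key is at (495,272). I choose the three red ones.

```bash
cat > h.py <<'E'
from station import *
import cv2,numpy as np
def world(n,uv,z=None,dep=None):
    c=camera_params(n);K=c["intrinsics"];k=np.array([c["k1"],0,0,0,0.])
    uv=np.asarray(uv,float).reshape(-1,1,2)
    s=cv2.undistortPoints(uv,K,np.array([c["k1"],0,0,0,0.]),None,None).reshape(-1,2)
    r=np.c_[s,np.ones(len(s))]; o=-c["R"].T@c["t"]
    w=r@c["R"]
    if dep is not None: return o+w*np.asarray(dep)[:,None]
    return o+w*((z-o[2])/w[:,2])[:,None]
def mask(p,col):
    h=cv2.cvtColor(p,cv2.COLOR_RGB2HSV);H,S,V=[h[:,:,i].astype(int) for i in range(3)]
    if col=="red": return ((H<25)|(H>170))&(S>150)&(V>60)
    if col=="green": return (H>50)&(H<80)&(S>110)&(V>50)
    if col=="blue": return (H>100)&(H<130)&(S>120)
def boxes(n,p,d,col,tops,amin=300,tol=.006):
    m=mask(p,col).astype(np.uint8)
    N,L,st,ce=cv2.connectedComponentsWithStats(m)
    out=[]
    for i in range(1,N):
        if st[i,4]<amin: continue
        v,u=np.nonzero(L==i); W=world(n,np.c_[u,v],dep=d[v,u])
        ok=d[v,u]>0; z=np.percentile(W[ok,2],70)
        t=min(tops,key=lambda a:abs(a-z))
        if abs(t-z)>.012: continue
        s=ok&(abs(W[:,2]-z)<tol)
        if s.sum()<50: continue
        T=world(n,np.c_[u,v][s],z=t)[:,:2]
        (cx,cy),(w,h),a=cv2.minAreaRect((T*1000).astype(np.float32))
        if w>h: a-=90   # a: dir of short side; 
        out.append((cx,cy,min(w,h),max(w,h),a,t,z))
        print(n,col,ce[i].round(),"c %.1f %.1f  size %.1f x %.1f  shortdir %.1f  top %.3f z %.4f"%out[-1])
    return out
E
python3 - <<'E'
from h import *
for n in("top","side"):
    f=np.load(n+"0.npz");p,d=f["p"],f["d"]
    boxes(n,p,d,"red",[.038,.142]); boxes(n,p,d,"blue",[.038]); boxes(n,p,d,"green",[.069],60)
f=np.load("top0.npz");cv2.imwrite("pics/crop.png",cv2.resize(f["p"][140:320,180:540,::-1],None,fx=2.2,fy=2.2,interpolation=cv2.INTER_CUBIC))
E
```

```text
top red [478. 186.] c 624.1 -162.6  size 59.5 x 131.6  shortdir -12.7  top 0.142 z 0.1426
top red [221. 262.] c 464.1 369.9  size 59.0 x 129.7  shortdir 3.3  top 0.038 z 0.0380
top red [318. 285.] c 419.6 158.7  size 57.9 x 128.3  shortdir -28.3  top 0.038 z 0.0382
top blue [278. 202.] c 602.6 252.0  size 59.7 x 127.5  shortdir 17.7  top 0.038 z 0.0378
top green [494. 272.] c 454.5 -216.6  size 32.1 x 41.6  shortdir -2.3  top 0.069 z 0.0702
side red [294. 147.] c 624.4 -153.2  size 59.1 x 136.0  shortdir -12.8  top 0.142 z 0.1406
side red [373. 268.] c 421.5 168.0  size 59.6 x 137.5  shortdir -28.6  top 0.038 z 0.0368
side red [352. 351.] c 465.4 378.3  size 58.7 x 132.4  shortdir 3.2  top 0.038 z 0.0368
side blue [288. 300.] c 604.1 259.9  size 58.1 x 133.8  shortdir 17.8  top 0.038 z 0.0369
side green [359. 153.] c 455.1 -209.6  size 32.7 x 47.7  shortdir -3.6  top 0.069 z 0.0682
```

View pics/crop.png

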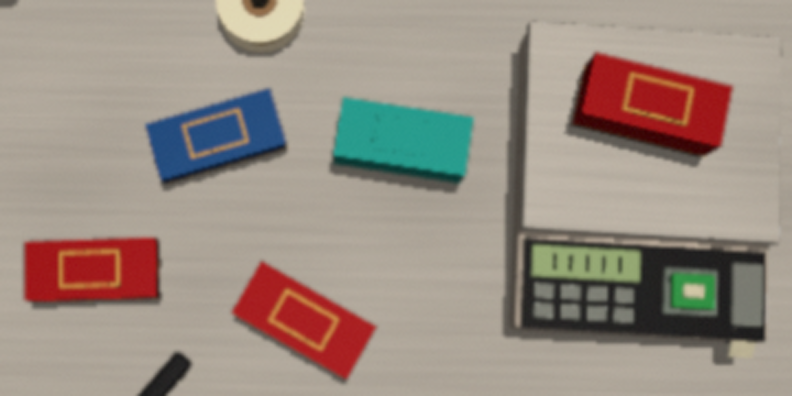

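```bash
cat > plan.py <<'E'
import sys
from h import *
# usage: plan.py x y z yaw  (m, deg; yaw of tool y axis) -> turn first, then shift in tool axes (cm)
def plan(x,y,z,yaw):
    s=sense();R=np.array(s["ee_rot"]);p=np.array(s["tcp_pos"])
    c,n=np.cos(np.radians(yaw)),np.sin(np.radians(yaw))
    Y=np.array([c,n,0]);Z=np.array([0,0,-1.]);G=np.c_[np.cross(Y,Z),Y,Z]
    rv=cv2.Rodrigues(R.T@G)[0].ravel(); d=G.T@(np.array([x,y,z])-p)*100
    print("t",round(s["time_s"],2),"pos",p.round(4),"F",np.round(s["wrist_force"],1),"w",round(s["gripper_width"],3))
    print("turn rad",rv.round(4),"min rows %.1f"%(np.linalg.norm(rv)/.12),"shift cm",d.round(2),"min rows %.1f"%(np.linalg.norm(d)/4.0))
    return
if __name__=="__main__": plan(*map(float,sys.argv[1:]))
E
python3 plan.py .42 -.2 .25 151.6
```

```text
t 0.1 pos [ 0.1538 -0.6052  0.2216] F [ 0.3 -0.1  0.1] w 1.004
turn rad [ 1.900e-03  7.000e-04 -8.265e-01] min rows 6.9 shift cm [-48.31  -4.14  -2.84] min rows 12.1
```

Call:
{"api": "drive_tool", "payload": {"rows": [{"az": -0.0826}, {"az": -0.0826}, {"az": -0.0826}, {"az": -0.0826}, {"az": -0.0826}, {"az": -0.0826}, {"az": -0.0826}, {"az": -0.0826}, {"az": -0.0826}, {"az": -0.0826}]}}

```text
invalid input at $.rows[0]: expected keys tx, ty, tz, ax, ay, az, claw
```

Call:
{"api": "drive_tool", "payload": {"rows": [{"tx": -2.4, "ty": -0.2, "tz": -0.3}, {"tx": -3.2, "ty": -0.3, "tz": -0.3}, {"tx": -3.2, "ty": -0.3, "tz": -0.3}, {"tx": -3.2, "ty": -0.3, "tz": -0.3}, {"tx": -3.2, "ty": -0.3, "tz": -0.3}, {"tx": -3.2, "ty": -0.3, "tz": -0.3}, {"tx": -3.2, "ty": -0.3, "tz": -0.3}, {"tx": -3.2, "ty": -0.3, "tz": -0.3}, {"tx": -3.2, "ty": -0.3, "tz": -0.3}, {"tx": -3.2, "ty": -0.3, "tz": -0.2}]}}

```text
invalid input at $.rows[0]: expected keys tx, ty, tz, ax, ay, az, claw
```

```bash
python3 plan.py .4196 .1587 .15 151.6
```

```text
t 0.1 pos [ 0.1538 -0.6052  0.2216] F [ 0.3 -0.1  0.1] w 1.004
turn rad [ 1.900e-03  7.000e-04 -8.265e-01] min rows 6.9 shift cm [-79.84  12.95   7.16] min rows 20.3
```

All keys are required.

Call:
{"api": "drive_tool", "payload": {"rows": [{"tx": 0, "ty": 0, "tz": 0, "ax": 0, "ay": 0, "az": -0.08, "claw": 8.7}, {"tx": 0, "ty": 0, "tz": 0, "ax": 0, "ay": 0, "az": -0.1, "claw": 8.7}, {"tx": 0, "ty": 0, "tz": 0, "ax": 0, "ay": 0, "az": -0.11, "claw": 8.7}, {"tx": 0, "ty": 0, "tz": 0, "ax": 0, "ay": 0, "az": -0.11, "claw": 8.7}, {"tx": 0, "ty": 0, "tz": 0, "ax": 0, "ay": 0, "az": -0.11, "claw": 8.7}, {"tx": 0, "ty": 0, "tz": 0, "ax": 0, "ay": 0, "az": -0.11, "claw": 8.7}, {"tx": 0, "ty": 0, "tz": 0, "ax": 0, "ay": 0, "az": -0.11, "claw": 8.7}, {"tx": 0, "ty": 0, "tz": 0, "ax": 0, "ay": 0, "az": -0.0965, "claw": 8.7}, {"tx": -2, "ty": -0.2, "tz": -0.2, "ax": 0, "ay": 0, "az": 0, "claw": 8.7}, {"tx": -3.8, "ty": -0.3, "tz": -0.3, "ax": 0, "ay": 0, "az": 0, "claw": 8.7}]}}

```text
time_s: 0.93
tcp_pos: [0.1848, -0.5581, 0.2257]
ee_rot: [[-0.479, -0.878, -0.002], [-0.878, 0.479, 0.002], [-0.001, 0.002, -1.0]]
wrist_force: [1.5, 0.3, 0.4]
gripper_width: 0.998
gripper_force: 0.0
```

Call:
{"api": "drive_tool", "payload": {"rows": [{"tx": -3.8, "ty": -0.3, "tz": -0.3, "ax": 0, "ay": 0, "az": 0, "claw": 8.7}, {"tx": -3.8, "ty": -0.3, "tz": -0.3, "ax": 0, "ay": 0, "az": 0, "claw": 8.7}, {"tx": -3.8, "ty": -0.3, "tz": -0.3, "ax": 0, "ay": 0, "az": 0, "claw": 8.7}, {"tx": -3.8, "ty": -0.3, "tz": -0.3, "ax": 0, "ay": 0, "az": 0, "claw": 8.7}, {"tx": -3.8, "ty": -0.3, "tz": -0.3, "ax": 0, "ay": 0, "az": 0, "claw": 8.7}, {"tx": -3.8, "ty": -0.3, "tz": -0.3, "ax": 0, "ay": 0, "az": 0, "claw": 8.7}, {"tx": -3.8, "ty": -0.3, "tz": -0.2, "ax": 0, "ay": 0, "az": 0, "claw": 8.7}, {"tx": -3.8, "ty": -0.3, "tz": 0, "ax": 0, "ay": 0, "az": 0, "claw": 8.7}, {"tx": -3.8, "ty": -0.3, "tz": 0, "ax": 0, "ay": 0, "az": 0, "claw": 8.7}, {"tx": -3.8, "ty": -0.3, "tz": 0, "ax": 0, "ay": 0, "az": 0, "claw": 8.7}]}}

```text
time_s: 1.77
tcp_pos: [0.3933, -0.2352, 0.2475]
ee_rot: [[-0.476, -0.88, 0.0], [-0.88, 0.476, 0.0], [-0.0, 0.0, -1.0]]
wrist_force: [0.1, -1.2, 0.3]
gripper_width: 1.002
gripper_force: 0.0
```

```bash
python3 plan.py .4196 .1587 .12 151.6
```

```text
t 1.77 pos [ 0.3933 -0.2352  0.2475] F [ 0.1 -1.2  0.3] w 1.002
turn rad [0.0001 0.0002 0.0001] min rows 0.0 shift cm [-35.9   16.42  12.75] min rows 10.4
```

Call:
{"api": "drive_tool", "payload": {"rows": [{"tx": -3.7, "ty": 1.2, "tz": 0.5, "ax": 0, "ay": 0, "az": 0, "claw": 8.7}, {"tx": -3.7, "ty": 1.6, "tz": 1, "ax": 0, "ay": 0, "az": 0, "claw": 8.7}, {"tx": -3.6, "ty": 1.7, "tz": 1.2, "ax": 0, "ay": 0, "az": 0, "claw": 8.7}, {"tx": -3.5, "ty": 1.7, "tz": 1.4, "ax": 0, "ay": 0, "az": 0, "claw": 8.7}, {"tx": -3.5, "ty": 1.7, "tz": 1.4, "ax": 0, "ay": 0, "az": 0, "claw": 8.7}, {"tx": -3.5, "ty": 1.7, "tz": 1.4, "ax": 0, "ay": 0, "az": 0, "claw": 8.7}, {"tx": -3.5, "ty": 1.7, "tz": 1.4, "ax": 0, "ay": 0, "az": 0, "claw": 8.7}, {"tx": -3.5, "ty": 1.7, "tz": 1.4, "ax": 0, "ay": 0, "az": 0, "claw": 8.7}, {"tx": -3, "ty": 1.7, "tz": 1.4, "ax": 0, "ay": 0, "az": 0, "claw": 8.7}, {"tx": -2, "ty": 1.2, "tz": 1, "ax": 0, "ay": 0, "az": 0, "claw": 8.7}]}}

```text
time_s: 2.6
tcp_pos: [0.4118, 0.1358, 0.1254]
ee_rot: [[-0.474, -0.881, -0.001], [-0.881, 0.474, -0.0], [0.001, 0.0, -1.0]]
wrist_force: [0.9, -0.2, -0.4]
gripper_width: 1.0
gripper_force: 0.0
```

Call:
{"api": "drive_tool", "payload": {"rows": [{"tx": 0, "ty": 0, "tz": 0.5, "ax": 0, "ay": 0, "az": 0, "claw": 8.7}, {"tx": 0, "ty": 0, "tz": 0, "ax": 0, "ay": 0, "az": 0, "claw": 8.7}, {"tx": 0, "ty": 0, "tz": 0, "ax": 0, "ay": 0, "az": 0, "claw": 8.7}]}}

```text
time_s: 2.85
tcp_pos: [0.4119, 0.1328, 0.1212]
ee_rot: [[-0.475, -0.88, -0.001], [-0.88, 0.475, -0.001], [0.001, 0.001, -1.0]]
wrist_force: [0.8, -0.4, -0.2]
gripper_width: 1.0
gripper_force: 0.0
```

```bash
python3 plan.py .4196 .1587 .007 151.6
python3 - <<'E'
from h import *
p,d=capture("side"); cv2.imwrite("pics/s1.png",cv2.resize(p[160:340,230:490,::-1],None,fx=3,fy=3,interpolation=cv2.INTER_CUBIC))
E
```

```text
t 2.85 pos [0.4119 0.1328 0.1212] F [ 0.8 -0.4 -0.2] w 1.0
turn rad [ 0.0006 -0.0015  0.0004] min rows 0.0 shift cm [-2.64  0.55 11.42] min rows 2.9
```

View pics/s1.png

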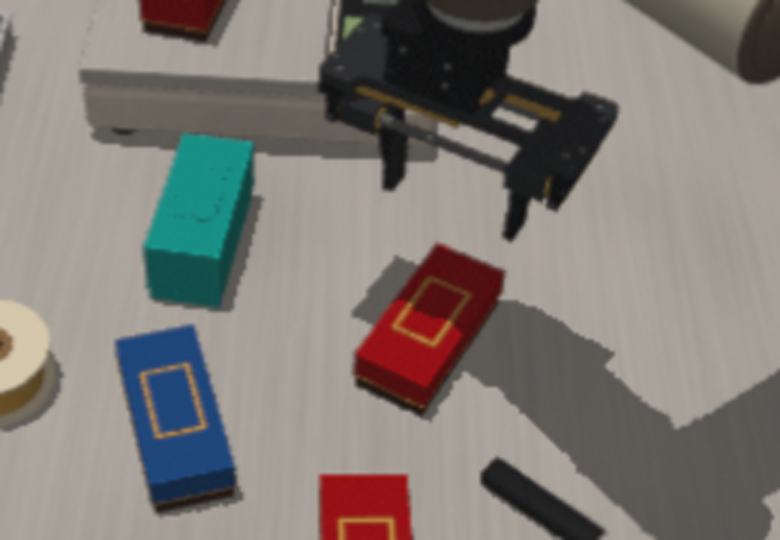

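Crop: the open fingers (crop px 390,170 and 515,225) straddle the line of the low red box at (430,325). Nothing lies in the way, so I correct and descend.

Call:
{"api": "drive_tool", "payload": {"rows": [{"tx": -1.4, "ty": 0.3, "tz": 0, "ax": 0, "ay": 0, "az": 0, "claw": 8.7}, {"tx": -1.3, "ty": 0.2, "tz": 1, "ax": 0, "ay": 0, "az": 0, "claw": 8.7}, {"tx": 0, "ty": 0, "tz": 2, "ax": 0, "ay": 0, "az": 0, "claw": 8.7}, {"tx": 0, "ty": 0, "tz": 2, "ax": 0, "ay": 0, "az": 0, "claw": 8.7}, {"tx": 0, "ty": 0, "tz": 2, "ax": 0, "ay": 0, "az": 0, "claw": 8.7}, {"tx": 0, "ty": 0, "tz": 1.6, "ax": 0, "ay": 0, "az": 0, "claw": 8.7}, {"tx": 0, "ty": 0, "tz": 1.2, "ax": 0, "ay": 0, "az": 0, "claw": 8.7}, {"tx": 0, "ty": 0, "tz": 0.8, "ax": 0, "ay": 0, "az": 0, "claw": 8.7}, {"tx": 0, "ty": 0, "tz": 0.6, "ax": 0, "ay": 0, "az": 0, "claw": 8.7}, {"tx": 0, "ty": 0, "tz": 0.2, "ax": 0, "ay": 0, "az": 0, "claw": 8.7}]}}

```text
time_s: 3.73
tcp_pos: [0.4211, 0.1593, 0.0072]
ee_rot: [[-0.476, -0.879, -0.0], [-0.879, 0.476, -0.0], [0.0, 0.0, -1.0]]
wrist_force: [0.2, 0.2, -0.4]
gripper_width: 0.995
gripper_force: 0.0
```

Call:
{"api": "drive_tool", "payload": {"rows": [{"tx": 0, "ty": 0, "tz": 0, "ax": 0, "ay": 0, "az": 0, "claw": 8.7}, {"tx": 0, "ty": 0, "tz": 0, "ax": 0, "ay": 0, "az": 0, "claw": 8.7}, {"tx": 0, "ty": 0, "tz": 0, "ax": 0, "ay": 0, "az": 0, "claw": 6.5}, {"tx": 0, "ty": 0, "tz": 0, "ax": 0, "ay": 0, "az": 0, "claw": 6.2}, {"tx": 0, "ty": 0, "tz": 0, "ax": 0, "ay": 0, "az": 0, "claw": 5}, {"tx": 0, "ty": 0, "tz": 0, "ax": 0, "ay": 0, "az": 0, "claw": 5}, {"tx": 0, "ty": 0, "tz": 0, "ax": 0, "ay": 0, "az": 0, "claw": 5}, {"tx": 0, "ty": 0, "tz": 0, "ax": 0, "ay": 0, "az": 0, "claw": 5}, {"tx": 0, "ty": 0, "tz": 0, "ax": 0, "ay": 0, "az": 0, "claw": 5}]}}

```text
time_s: 4.48
tcp_pos: [0.4208, 0.1595, 0.0077]
ee_rot: [[-0.475, -0.88, 0.0], [-0.88, 0.475, 0.0], [-0.0, -0.0, -1.0]]
wrist_force: [-1.0, -0.1, 2.2]
gripper_width: 0.688
gripper_force: 30.0
```

Call:
{"api": "drive_tool", "payload": {"rows": [{"tx": 0, "ty": 0, "tz": -0.4, "ax": 0, "ay": 0, "az": 0, "claw": 5}, {"tx": 0, "ty": 0, "tz": -1, "ax": 0, "ay": 0, "az": 0, "claw": 5}, {"tx": 0, "ty": 0, "tz": -2, "ax": 0, "ay": 0, "az": 0, "claw": 5}, {"tx": 0, "ty": 0, "tz": -3, "ax": 0, "ay": 0, "az": 0, "claw": 5}, {"tx": 0, "ty": 0, "tz": -3.5, "ax": 0, "ay": 0, "az": 0, "claw": 5}, {"tx": 0, "ty": 0, "tz": -3.5, "ax": 0, "ay": 0, "az": -0.05, "claw": 5}, {"tx": 0, "ty": 0, "tz": -3.5, "ax": 0, "ay": 0, "az": -0.07, "claw": 5}, {"tx": 0, "ty": 0, "tz": -3, "ax": 0, "ay": 0, "az": -0.07, "claw": 5}, {"tx": 0, "ty": 0, "tz": -2, "ax": 0, "ay": 0, "az": -0.06, "claw": 5}, {"tx": 0, "ty": 0, "tz": -1, "ax": 0, "ay": 0, "az": -0.024, "claw": 5}]}}

```text
time_s: 5.32
tcp_pos: [0.4216, 0.1598, 0.24]
ee_rot: [[-0.217, -0.976, 0.005], [-0.976, 0.217, 0.003], [-0.004, -0.004, -1.0]]
wrist_force: [0.1, -0.1, -1.6]
gripper_width: 0.687
gripper_force: 30.0
```

```bash
python3 plan.py .6241 -.1626 .22 167.3
```

```text
t 5.32 pos [0.4216 0.1598 0.24  ] F [ 0.1 -0.1 -1.6] w 0.687
turn rad [-0.0037  0.0043  0.0028] min rows 0.1 shift cm [ 27.   -26.85   2.  ] min rows 9.5
```

Call:
{"api": "drive_tool", "payload": {"rows": [{"tx": 1, "ty": -1, "tz": 0, "ax": 0, "ay": 0, "az": 0, "claw": 5}, {"tx": 2, "ty": -2, "tz": 0, "ax": 0, "ay": 0, "az": 0, "claw": 5}, {"tx": 2.7, "ty": -2.7, "tz": 0, "ax": 0, "ay": 0, "az": 0, "claw": 5}, {"tx": 2.7, "ty": -2.7, "tz": 0, "ax": 0, "ay": 0, "az": 0, "claw": 5}, {"tx": 2.7, "ty": -2.7, "tz": 0, "ax": 0, "ay": 0, "az": 0, "claw": 5}, {"tx": 2.7, "ty": -2.7, "tz": 0, "ax": 0, "ay": 0, "az": 0, "claw": 5}, {"tx": 2.7, "ty": -2.7, "tz": 0, "ax": 0, "ay": 0, "az": 0, "claw": 5}, {"tx": 2.7, "ty": -2.7, "tz": 0, "ax": 0, "ay": 0, "az": 0, "claw": 5}, {"tx": 2.7, "ty": -2.7, "tz": 0, "ax": 0, "ay": 0, "az": 0, "claw": 5}, {"tx": 2.7, "ty": -2.7, "tz": 0, "ax": 0, "ay": 0, "az": 0, "claw": 5}]}}

```text
time_s: 6.15
tcp_pos: [0.6069, -0.1364, 0.236]
ee_rot: [[-0.22, -0.975, -0.001], [-0.975, 0.22, 0.0], [-0.0, 0.002, -1.0]]
wrist_force: [0.5, 0.5, -1.7]
gripper_width: 0.686
gripper_force: 30.0
```

Call:
{"api": "drive_tool", "payload": {"rows": [{"tx": 1.5, "ty": -1.5, "tz": 0.5, "ax": 0, "ay": 0, "az": 0, "claw": 5}, {"tx": 0.9, "ty": -0.8, "tz": 1, "ax": 0, "ay": 0, "az": 0, "claw": 5}, {"tx": 0, "ty": 0, "tz": 0.5, "ax": 0, "ay": 0, "az": 0, "claw": 5}, {"tx": 0, "ty": 0, "tz": 0, "ax": 0, "ay": 0, "az": 0, "claw": 5}, {"tx": 0, "ty": 0, "tz": 0, "ax": 0, "ay": 0, "az": 0, "claw": 5}]}}

```text
time_s: 6.57
tcp_pos: [0.6229, -0.1621, 0.2158]
ee_rot: [[-0.219, -0.976, -0.002], [-0.976, 0.219, 0.0], [0.0, 0.002, -1.0]]
wrist_force: [-0.9, -0.0, -1.0]
gripper_width: 0.684
gripper_force: 30.0
```

```bash
python3 plan.py .6241 -.1626 .148 167.3
python3 - <<'E'
from h import *
ps=[]
for n in("top","side"):
    p,d=capture(n); np.savez(n+"1.npz",p=p,d=d)
    if n=="top": p=p[100:280,380:580]
    else: p=p[60:240,220:420]
    ps.append(cv2.resize(p[:,:,::-1],(400*2-400,360),interpolation=cv2.INTER_CUBIC))
cv2.imwrite("pics/h1.png",np.hstack(ps))
E
```

```text
t 6.57 pos [ 0.6229 -0.1621  0.2158] F [-0.9 -0.  -1. ] w 0.684
turn rad [ 0.0023 -0.0001  0.001 ] min rows 0.0 shift cm [ 0.02 -0.13  6.78] min rows 1.7
```

View pics/h1.png

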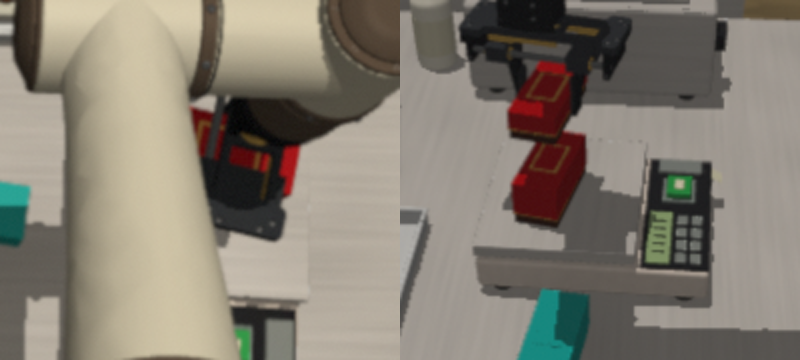

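Left: the arm hides the column in the top view. Right (side view): the held box at crop (545,100) hangs above the tall box at (550,180), with both end faces visible. I'll fit both box models in the side view.

```bash
cat > fit.py <<'E'
from h import *
def proj(n,X):
    c=camera_params(n)
    rv=cv2.Rodrigues(c["R"])[0]
    return cv2.projectPoints(np.asarray(X,float),rv,c["t"],c["intrinsics"],np.array([c["k1"],0,0,0,0.]))[0].reshape(-1,2)
def edges(cx,cy,yaw,zt,zb,n,skip=()):
    a=np.radians(yaw);ex=np.array([np.cos(a),np.sin(a)]);ey=np.array([-ex[1],ex[0]]);c=np.array([cx,cy])
    P=lambda i,j,z:np.r_[c+i*.03*ex+j*.066*ey,z]
    if n=="side":   # sees +y end, top, 
        E={"te":(P(-1,1,zt),P(1,1,zt)),"vl":(P(-1,1,zt),P(-1,1,zb)),"vr":(P(1,1,zt),P(1,1,zb)),"lr":(P(1,1,zt),P(1,-1,zt)),"ll":(P(-1,1,zt),P(-1,-1,zt)),"be":(P(-1,1,zb),P(1,1,zb)),"fe":(P(-1,-1,zt),P(1,-1,zt))}
    else:
        E={"te":(P(-1,1,zt),P(1,1,zt)),"fe":(P(-1,-1,zt),P(1,-1,zt)),"lr":(P(1,1,zt),P(1,-1,zt)),"ll":(P(-1,1,zt),P(-1,-1,zt))}
    s=np.linspace(.08,.92,40)[:,None]
    return np.vstack([p+(q-p)*s for k,(p,q) in E.items() if k not in skip])
def fit(n,p,cx,cy,yaw,zt,zb,skip=(),dyaw=0.,rng=.012):
    """edge fit; returns x,y,yaw"""
    L=cv2.cvtColor(p,cv2.COLOR_RGB2LAB).astype(np.float32)
    G=sum(cv2.GaussianBlur(np.hypot(cv2.Sobel(L[:,:,i],cv2.CV_32F,1,0),cv2.Sobel(L[:,:,i],cv2.CV_32F,0,1)),(0,0),.8) for i in range(3))
    G=np.minimum(G,np.percentile(G,99))
    def cost(v):
        q=proj(n,edges(v[0],v[1],v[2],zt,zb,n,skip)).astype(np.float32)
        return -cv2.remap(G,q[:,0:1],q[:,1:2],cv2.INTER_LINEAR).mean()
    best=min((cost((cx+i,cy+j,yaw)),cx+i,cy+j) for i in np.arange(-rng,rng+1e-4,.001) for j in np.arange(-rng,rng+1e-4,.001))
    from scipy.optimize import minimize
    f=(lambda w:cost((w[0]/1e3,w[1]/1e3,yaw+(np.clip(w[2],-dyaw,dyaw) if dyaw else 0))))
    r=minimize(f,[best[1]*1e3,best[2]*1e3,0],method="Nelder-Mead",options=dict(initial_simplex=[[best[1]*1e3+a,best[2]*1e3+b,c] for a,b,c in((-.5,-.5,-.5),(.8,0,0),(0,.8,0),(0,0,.8))]))
    x,y,w=r.x
    print(n,"fit x %.1f y %.1f yaw %.2f score %.0f"%(x,y,yaw+(np.clip(w,-dyaw,dyaw) if dyaw else 0),-r.fun)); return x,y
E
python3 - <<'E'
from fit import *
g=lambda a:np.load(a)["p"]
s0,t0,s1=g("side0.npz"),g("top0.npz"),g("side1.npz")
print("tall");fit("top",t0,.624,-.163,-12.7,.142,.082,dyaw=2);fit("side",s0,.624,-.158,-12.7,.142,.082,dyaw=2);fit("side",s1,.624,-.158,-12.7,.142,.082,("fe",),dyaw=2)
fit("side",s0,.624,-.158,-12.7,.142,.082,("fe","be","lr","ll"))
print("A");fit("top",t0,.4196,.159,-28.4,.038,0,dyaw=2);fit("side",s0,.421,.164,-28.4,.038,0,dyaw=2)
print("B");fit("top",t0,.4641,.370,3.2,.038,0,dyaw=2);fit("side",s0,.465,.374,3.2,.038,0,dyaw=2)
z=.2158-.0077
print("held");fit("side",s1,.623,-.158,-12.7,z+.038,z,("fe","lr","ll"));fit("side",s1,.623,-.158,-12.7,z+.038,z,("fe","lr","ll","be"));fit("side",s1,.623,-.158,-12.7,z+.038,z,("fe",),dyaw=2)
E
```

```text
tall
top fit x 625.2 y -163.8 yaw -12.42 score 321
side fit x 624.5 y -159.2 yaw -12.31 score 256
side fit x 623.3 y -159.3 yaw -13.97 score 183
side fit x 623.2 y -158.2 yaw -12.70 score 206
ATraceback (most recent call last):
  File "<stdin>", line 6, in <module>
  File "fit.py", line 23, in fit
    best=min((cost((cx+i,cy+j,yaw)),cx+i,cy+j) for i in np.arange(-rng,rng+1e-4,.001) for j in np.arange(-rng,rng+1e-4,.001))
  File "fit.py", line 23, in <genexpr>
    best=min((cost((cx+i,cy+j,yaw)),cx+i,cy+j) for i in np.arange(-rng,rng+1e-4,.001) for j in np.arange(-rng,rng+1e-4,.001))
              ~~~~^^^^^^^^^^^^^^^^^
  File "fit.py", line 21, in cost
    q=proj(n,edges(v[0],v[1],v[2],zt,zb,n,skip)).astype(np.float32)
      ~~~~^^^^^^^^^^^^^^^^^^^^^^^^^^^^^^^^^^^^^^
  File "fit.py", line 3, in proj
    c=camera_params(n)
ValueError: time passes only in moves, steps and waits
```

```bash
sed -i 's/^def world/import functools\ncamera_params=functools.lru_cache(None)(camera_params)\ndef world/' h.py
cat > r1.py <<'E'
from fit import *
g=lambda a:np.load(a)["p"]
s0,t0,s1=g("side0.npz"),g("top0.npz"),g("side1.npz")
print("A");fit("top",t0,.4196,.159,-28.4,.038,0,dyaw=2);fit("side",s0,.421,.164,-28.4,.038,0,dyaw=2)
print("B");fit("top",t0,.4641,.370,3.2,.038,0,dyaw=2);fit("side",s0,.465,.374,3.2,.038,0,dyaw=2)
z=.2158-.0077
print("held");fit("side",s1,.623,-.158,-12.7,z+.038,z,("fe","lr","ll"));fit("side",s1,.623,-.158,-12.7,z+.038,z,("fe","lr","ll","be"));fit("side",s1,.623,-.158,-12.7,z+.038,z,("fe",),dyaw=2)
E
python3 r1.py
```

```text
A
top fit x 419.3 y 159.0 yaw -28.40 score 321
side fit x 419.5 y 162.7 yaw -27.55 score 264
B
top fit x 464.0 y 370.9 yaw 3.28 score 324
side fit x 465.1 y 376.3 yaw 4.05 score 285
held
side fit x 621.6 y -159.5 yaw -12.70 score 203
side fit x 620.8 y -157.2 yaw -12.70 score 190
side fit x 621.0 y -159.5 yaw -13.74 score 185
```

```bash
python3 plan.py .6252 -.162 .160 167.5
```

```text
t 6.67 pos [ 0.6236 -0.1619  0.2173] F [-0.9  0.  -1.2] w 0.688
turn rad [-0.0006  0.0001 -0.0016] min rows 0.0 shift cm [-0.03 -0.15  5.73] min rows 1.4
```

Call:
{"api": "drive_tool", "payload": {"rows": [{"tx": 0, "ty": -0.2, "tz": 0.5, "ax": 0, "ay": 0, "az": -0.002, "claw": 5}, {"tx": 0, "ty": 0, "tz": 1.2, "ax": 0, "ay": 0, "az": 0, "claw": 5}, {"tx": 0, "ty": 0, "tz": 1.5, "ax": 0, "ay": 0, "az": 0, "claw": 5}, {"tx": 0, "ty": 0, "tz": 1.2, "ax": 0, "ay": 0, "az": 0, "claw": 5}, {"tx": 0, "ty": 0, "tz": 0.8, "ax": 0, "ay": 0, "az": 0, "claw": 5}, {"tx": 0, "ty": 0, "tz": 0.5, "ax": 0, "ay": 0, "az": 0, "claw": 5}, {"tx": 0, "ty": 0, "tz": 0, "ax": 0, "ay": 0, "az": 0, "claw": 5}, {"tx": 0, "ty": 0, "tz": 0, "ax": 0, "ay": 0, "az": 0, "claw": 5}, {"tx": 0, "ty": 0, "tz": 0, "ax": 0, "ay": 0, "az": 0, "claw": 5}]}}

```text
time_s: 7.42
tcp_pos: [0.6265, -0.1635, 0.1606]
ee_rot: [[-0.217, -0.976, 0.002], [-0.976, 0.217, -0.0], [-0.0, -0.002, -1.0]]
wrist_force: [-0.8, -0.2, -0.5]
gripper_width: 0.684
gripper_force: 30.0
```

```bash
python3 plan.py .6252 -.162 .150 167.5
cat > r2.py <<'E'
from fit import *
z=sense()["tcp_pos"][2]-.0077
p,d=capture("side"); np.savez("side2.npz",p=p,d=d)
print("z under",z)
a=("fe","lr","ll");T=(.624,-.159,-12.5)
print("tall ");fit("side",p,*T,.142,.082,a);fit("side",p,*T,.142,.082,a+("be",))
print("held");fit("side",p,*T,z+.038,z,a);fit("side",p,*T,z+.038,z,a+("be",));fit("side",p,*T,z+.038,z,("fe",),dyaw=2)
E
python3 r2.py
python3 - <<'E'
import cv2,numpy as np
p=np.load("side2.npz")["p"]
cv2.imwrite("pics/h2.png",cv2.resize(p[90:190,260:350,::-1],None,fx=6,fy=6,interpolation=cv2.INTER_CUBIC)[:600])
E
```

```text
t 7.42 pos [ 0.6265 -0.1635  0.1606] F [-0.8 -0.2 -0.5] w 0.684
turn rad [-0.0019  0.     -0.001 ] min rows 0.0 shift cm [-0.12  0.16  1.06] min rows 0.3
z under 0.15287020096734308
tall 
side fit x 624.2 y -159.4 yaw -12.50 score 172
side fit x 627.4 y -176.1 yaw -12.50 score 160
held
side fit x 624.9 y -159.9 yaw -12.50 score 178
side fit x 623.6 y -157.7 yaw -12.50 score 187
side fit x 623.4 y -159.9 yaw -14.50 score 177
```

View pics/h2.png

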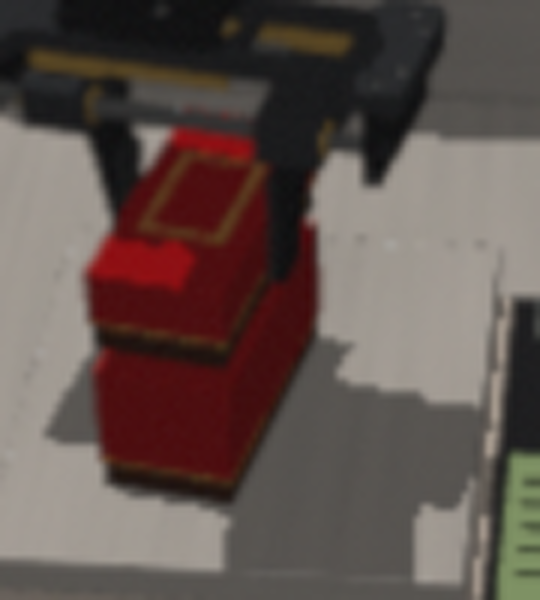

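Crop: the held box's end face (97–232, y≈345) sits directly above the tall box's (97–235, y≈360) and the left edges run on in one line, so it's aligned to within about 1 mm. I lower it with a 0.6 mm trim.

Call:
{"api": "drive_tool", "payload": {"rows": [{"tx": -0.06, "ty": 0.03, "tz": 0.3, "ax": 0, "ay": 0, "az": 0, "claw": 5}, {"tx": 0, "ty": 0, "tz": 0.3, "ax": 0, "ay": 0, "az": 0, "claw": 5}, {"tx": 0, "ty": 0, "tz": 0.2, "ax": 0, "ay": 0, "az": 0, "claw": 5}, {"tx": 0, "ty": 0, "tz": 0.1, "ax": 0, "ay": 0, "az": 0, "claw": 5}, {"tx": 0, "ty": 0, "tz": 0, "ax": 0, "ay": 0, "az": 0, "claw": 5}, {"tx": 0, "ty": 0, "tz": 0, "ax": 0, "ay": 0, "az": 0, "claw": 5}]}}

```text
time_s: 7.97
tcp_pos: [0.6257, -0.163, 0.1504]
ee_rot: [[-0.218, -0.976, -0.0], [-0.976, 0.218, -0.0], [0.0, 0.0, -1.0]]
wrist_force: [-0.6, -0.6, -0.6]
gripper_width: 0.687
gripper_force: 30.0
```

Call:
{"api": "drive_tool", "payload": {"rows": [{"tx": 0, "ty": 0, "tz": 0.05, "ax": 0, "ay": 0, "az": 0, "claw": 5}, {"tx": 0, "ty": 0, "tz": 0, "ax": 0, "ay": 0, "az": 0, "claw": 5}, {"tx": 0, "ty": 0, "tz": 0.05, "ax": 0, "ay": 0, "az": 0, "claw": 5}, {"tx": 0, "ty": 0, "tz": 0, "ax": 0, "ay": 0, "az": 0, "claw": 5}]}}

```text
time_s: 8.3
tcp_pos: [0.6259, -0.1629, 0.1498]
ee_rot: [[-0.218, -0.976, 0.001], [-0.976, 0.218, -0.0], [0.0, -0.001, -1.0]]
wrist_force: [0.4, -0.4, 0.5]
gripper_width: 0.686
gripper_force: 30.0
```

Call:
{"api": "drive_tool", "payload": {"rows": [{"tx": 0, "ty": 0, "tz": 0.05, "ax": 0, "ay": 0, "az": 0, "claw": 5}, {"tx": 0, "ty": 0, "tz": 0, "ax": 0, "ay": 0, "az": 0, "claw": 5}]}}

```text
time_s: 8.47
tcp_pos: [0.6259, -0.163, 0.1498]
ee_rot: [[-0.218, -0.976, 0.001], [-0.976, 0.218, -0.0], [0.0, -0.001, -1.0]]
wrist_force: [-1.6, 0.7, 2.4]
gripper_width: 0.687
gripper_force: 30.0
```

In contact, so release and rise.

Call:
{"api": "drive_tool", "payload": {"rows": [{"tx": 0, "ty": 0, "tz": 0, "ax": 0, "ay": 0, "az": 0, "claw": 6.1}, {"tx": 0, "ty": 0, "tz": 0, "ax": 0, "ay": 0, "az": 0, "claw": 6.4}, {"tx": 0, "ty": 0, "tz": 0, "ax": 0, "ay": 0, "az": 0, "claw": 7}, {"tx": 0, "ty": 0, "tz": 0, "ax": 0, "ay": 0, "az": 0, "claw": 8.7}, {"tx": 0, "ty": 0, "tz": 0, "ax": 0, "ay": 0, "az": 0, "claw": 8.7}, {"tx": 0, "ty": 0, "tz": 0, "ax": 0, "ay": 0, "az": 0, "claw": 8.7}, {"tx": 0, "ty": 0, "tz": -0.5, "ax": 0, "ay": 0, "az": 0, "claw": 8.7}, {"tx": 0, "ty": 0, "tz": -2, "ax": 0, "ay": 0, "az": 0, "claw": 8.7}, {"tx": 0, "ty": 0, "tz": -3, "ax": 0, "ay": 0, "az": 0, "claw": 8.7}, {"tx": 0, "ty": 0, "tz": -3, "ax": 0, "ay": 0, "az": 0, "claw": 8.7}]}}

```text
time_s: 9.3
tcp_pos: [0.6252, -0.1629, 0.2345]
ee_rot: [[-0.218, -0.976, -0.002], [-0.976, 0.218, -0.0], [0.001, 0.002, -1.0]]
wrist_force: [0.7, -0.3, 0.7]
gripper_width: 1.0
gripper_force: 0.0
```

```bash
python3 plan.py .464 .372 .12 183.3
```

```text
t 9.3 pos [ 0.6252 -0.1629  0.2345] F [ 0.7 -0.3  0.7] w 1.0
turn rad [ 0.0022 -0.0003 -0.277 ] min rows 2.3 shift cm [-54.33  13.01  11.45] min rows 14.3
```

Call:
{"api": "drive_tool", "payload": {"rows": [{"tx": 0, "ty": 0, "tz": -0.5, "ax": 0, "ay": 0, "az": -0.06, "claw": 8.7}, {"tx": 0, "ty": 0, "tz": 0, "ax": 0, "ay": 0, "az": -0.08, "claw": 8.7}, {"tx": 0, "ty": 0, "tz": 0, "ax": 0, "ay": 0, "az": -0.08, "claw": 8.7}, {"tx": 0, "ty": 0, "tz": 0, "ax": 0, "ay": 0, "az": -0.057, "claw": 8.7}, {"tx": -2, "ty": 0.5, "tz": 0, "ax": 0, "ay": 0, "az": 0, "claw": 8.7}, {"tx": -3.6, "ty": 0.9, "tz": 0, "ax": 0, "ay": 0, "az": 0, "claw": 8.7}, {"tx": -3.8, "ty": 0.9, "tz": 0, "ax": 0, "ay": 0, "az": 0, "claw": 8.7}, {"tx": -3.8, "ty": 0.9, "tz": 0, "ax": 0, "ay": 0, "az": 0, "claw": 8.7}, {"tx": -3.8, "ty": 0.9, "tz": 0, "ax": 0, "ay": 0, "az": 0, "claw": 8.7}, {"tx": -3.8, "ty": 0.9, "tz": 0, "ax": 0, "ay": 0, "az": 0, "claw": 8.7}]}}

```text
time_s: 10.13
tcp_pos: [0.5631, 0.0433, 0.2397]
ee_rot: [[0.057, -0.998, 0.001], [-0.998, -0.057, 0.0], [-0.0, -0.001, -1.0]]
wrist_force: [0.3, 0.8, 0.8]
gripper_width: 0.997
gripper_force: 0.0
```

Call:
{"api": "drive_tool", "payload": {"rows": [{"tx": -3.8, "ty": 0.9, "tz": 0, "ax": 0, "ay": 0, "az": 0, "claw": 8.7}, {"tx": -3.8, "ty": 0.9, "tz": 0, "ax": 0, "ay": 0, "az": 0, "claw": 8.7}, {"tx": -3.8, "ty": 0.9, "tz": 1, "ax": 0, "ay": 0, "az": 0, "claw": 8.7}, {"tx": -3.8, "ty": 0.9, "tz": 1.5, "ax": 0, "ay": 0, "az": 0, "claw": 8.7}, {"tx": -3.7, "ty": 0.9, "tz": 1.5, "ax": 0, "ay": 0, "az": 0, "claw": 8.7}, {"tx": -3.7, "ty": 0.9, "tz": 1.5, "ax": 0, "ay": 0, "az": 0, "claw": 8.7}, {"tx": -3.7, "ty": 0.9, "tz": 2, "ax": 0, "ay": 0, "az": 0, "claw": 8.7}, {"tx": -3, "ty": 0.7, "tz": 2, "ax": 0, "ay": 0, "az": 0, "claw": 8.7}, {"tx": -1.5, "ty": 0.3, "tz": 2, "ax": 0, "ay": 0, "az": 0, "claw": 8.7}, {"tx": 0, "ty": 0, "tz": 0.5, "ax": 0, "ay": 0, "az": 0, "claw": 8.7}]}}

```text
time_s: 10.97
tcp_pos: [0.4715, 0.3459, 0.1167]
ee_rot: [[0.061, -0.998, -0.003], [-0.998, -0.061, -0.003], [0.003, 0.003, -1.0]]
wrist_force: [-0.0, -0.7, -1.3]
gripper_width: 0.999
gripper_force: 0.0
```

Call:
{"api": "drive_tool", "payload": {"rows": [{"tx": 0, "ty": 0, "tz": 0, "ax": 0, "ay": 0, "az": 0, "claw": 8.7}, {"tx": 0, "ty": 0, "tz": 0, "ax": 0, "ay": 0, "az": 0, "claw": 8.7}]}}

```text
time_s: 11.13
tcp_pos: [0.4741, 0.3436, 0.1203]
ee_rot: [[0.058, -0.998, 0.001], [-0.998, -0.058, -0.0], [0.0, -0.0, -1.0]]
wrist_force: [0.3, 0.1, -0.2]
gripper_width: 0.997
gripper_force: 0.0
```

```bash
python3 plan.py .4642 .3712 .007 183.3
cat > col.py <<'E'
from fit import *
import sys
zt,zb=float(sys.argv[1]),float(sys.argv[2])
p,d=capture("side");q,e=capture("top"); np.savez("c.npz",p=p,q=q)
T=(.624,-.159,-12.5)
print("lower/tall");fit("side",p,*T,.142,.082,("te","lr","ll","fe"));fit("side",p,*T,zb,zb-.03,("te","lr","ll","fe","be"))
print("upper");fit("side",p,*T,zt,zb,dyaw=2);fit("side",p,*T,zt,zb,("fe","be"),dyaw=2);fit("top",q,.624,-.163,-12.5,zt,zb,dyaw=2)
a=cv2.resize(q[130:230,420:540,::-1],None,fx=3.3,fy=5*.66,interpolation=cv2.INTER_CUBIC)
b=cv2.resize(p[90:190,250:350,::-1],None,fx=4,fy=4,interpolation=cv2.INTER_CUBIC)
a=cv2.copyMakeBorder(a,0,b.shape[0]-a.shape[0],0,0,cv2.BORDER_CONSTANT)
cv2.imwrite("pics/col_%s.png"%sys.argv[1],np.hstack([a,b]))
E
python3 col.py .180 .142
```

```text
t 11.13 pos [0.4741 0.3436 0.1203] F [ 0.3  0.1 -0.2] w 0.997
turn rad [-0.0005 -0.0002 -0.0001] min rows 0.0 shift cm [-2.82  0.83 11.33] min rows 2.9
lower/tall
side fit x 623.4 y -159.1 yaw -12.50 score 256
side fit x 617.1 y -125.2 yaw -12.50 score 253
upper
side fit x 623.8 y -158.4 yaw -13.01 score 241
side fit x 624.2 y -157.9 yaw -12.39 score 246
top fit x 624.9 y -162.6 yaw -12.40 score 328
```

View pics/col_.180.png

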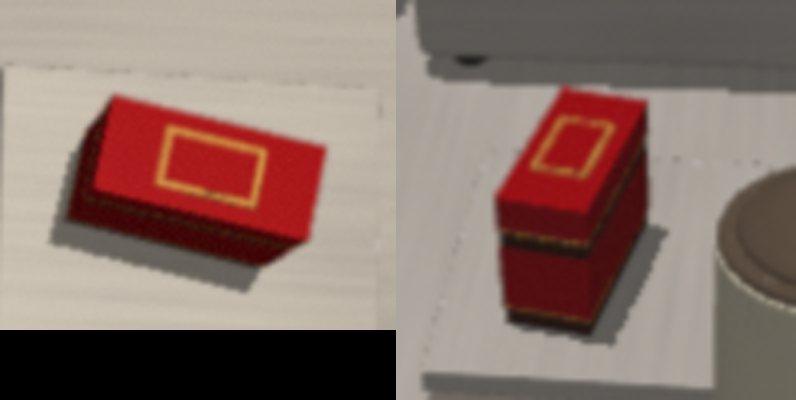

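Left (top view): A's lid at (210,165). Right (side view): the column at (570,210), edges continuous, fit agreement within about 1 mm. Now box B.

Call:
{"api": "drive_tool", "payload": {"rows": [{"tx": -1.4, "ty": 0.4, "tz": 0, "ax": 0, "ay": 0, "az": 0, "claw": 8.7}, {"tx": -1.4, "ty": 0.4, "tz": 1, "ax": 0, "ay": 0, "az": 0, "claw": 8.7}, {"tx": 0, "ty": 0, "tz": 2, "ax": 0, "ay": 0, "az": 0, "claw": 8.7}, {"tx": 0, "ty": 0, "tz": 2, "ax": 0, "ay": 0, "az": 0, "claw": 8.7}, {"tx": 0, "ty": 0, "tz": 2, "ax": 0, "ay": 0, "az": 0, "claw": 8.7}, {"tx": 0, "ty": 0, "tz": 1.6, "ax": 0, "ay": 0, "az": 0, "claw": 8.7}, {"tx": 0, "ty": 0, "tz": 1.2, "ax": 0, "ay": 0, "az": 0, "claw": 8.7}, {"tx": 0, "ty": 0, "tz": 0.8, "ax": 0, "ay": 0, "az": 0, "claw": 8.7}, {"tx": 0, "ty": 0, "tz": 0.6, "ax": 0, "ay": 0, "az": 0, "claw": 8.7}, {"tx": 0, "ty": 0, "tz": 0.1, "ax": 0, "ay": 0, "az": 0, "claw": 8.7}]}}

```text
time_s: 12.07
tcp_pos: [0.4637, 0.3714, 0.0058]
ee_rot: [[0.058, -0.998, -0.001], [-0.998, -0.058, -0.001], [0.001, 0.001, -1.0]]
wrist_force: [-0.9, 0.3, 0.6]
gripper_width: 0.999
gripper_force: 0.0
```

Call:
{"api": "drive_tool", "payload": {"rows": [{"tx": 0, "ty": 0, "tz": 0, "ax": 0, "ay": 0, "az": 0, "claw": 8.7}, {"tx": 0, "ty": 0, "tz": 0, "ax": 0, "ay": 0, "az": 0, "claw": 8.7}, {"tx": 0, "ty": 0, "tz": 0, "ax": 0, "ay": 0, "az": 0, "claw": 6.5}, {"tx": 0, "ty": 0, "tz": 0, "ax": 0, "ay": 0, "az": 0, "claw": 6.2}, {"tx": 0, "ty": 0, "tz": 0, "ax": 0, "ay": 0, "az": 0, "claw": 5}, {"tx": 0, "ty": 0, "tz": 0, "ax": 0, "ay": 0, "az": 0, "claw": 5}, {"tx": 0, "ty": 0, "tz": 0, "ax": 0, "ay": 0, "az": 0, "claw": 5}, {"tx": 0, "ty": 0, "tz": 0, "ax": 0, "ay": 0, "az": 0, "claw": 5}, {"tx": 0, "ty": 0, "tz": 0, "ax": 0, "ay": 0, "az": 0, "claw": 5}]}}

```text
time_s: 12.82
tcp_pos: [0.4643, 0.3716, 0.007]
ee_rot: [[0.058, -0.998, 0.001], [-0.998, -0.058, 0.0], [-0.0, -0.001, -1.0]]
wrist_force: [0.6, -0.5, 1.3]
gripper_width: 0.688
gripper_force: 30.0
```

Call:
{"api": "drive_tool", "payload": {"rows": [{"tx": 0, "ty": 0, "tz": -0.4, "ax": 0, "ay": 0, "az": 0, "claw": 5}, {"tx": 0, "ty": 0, "tz": -1.5, "ax": 0, "ay": 0, "az": 0, "claw": 5}, {"tx": 0, "ty": 0, "tz": -3, "ax": 0, "ay": 0, "az": 0, "claw": 5}, {"tx": 0, "ty": 0, "tz": -3.7, "ax": 0, "ay": 0, "az": 0, "claw": 5}, {"tx": 0, "ty": 0, "tz": -3.7, "ax": 0, "ay": 0, "az": 0, "claw": 5}, {"tx": 0, "ty": 0, "tz": -3.7, "ax": 0, "ay": 0, "az": 0.05, "claw": 5}, {"tx": 0, "ty": 0, "tz": -3.7, "ax": 0, "ay": 0, "az": 0.07, "claw": 5}, {"tx": 0, "ty": 0, "tz": -3.7, "ax": 0, "ay": 0, "az": 0.07, "claw": 5}, {"tx": 0, "ty": 0, "tz": -2.5, "ax": 0, "ay": 0, "az": 0.06, "claw": 5}, {"tx": 0, "ty": 0, "tz": -1.1, "ax": 0, "ay": 0, "az": 0.026, "claw": 5}]}}

```text
time_s: 13.65
tcp_pos: [0.4649, 0.3721, 0.2818]
ee_rot: [[-0.219, -0.976, 0.005], [-0.976, 0.219, 0.005], [-0.006, -0.004, -1.0]]
wrist_force: [0.7, 0.1, -0.9]
gripper_width: 0.684
gripper_force: 30.0
```

```bash
python3 plan.py .6255 -.163 .22 167.5
```

```text
t 13.65 pos [0.4649 0.3721 0.2818] F [ 0.7  0.1 -0.9] w 0.684
turn rad [-0.0038  0.0064 -0.0025] min rows 0.1 shift cm [ 48.76 -27.26   6.18] min rows 14.1
```

Call:
{"api": "drive_tool", "payload": {"rows": [{"tx": 1, "ty": -0.56, "tz": 0, "ax": 0, "ay": 0, "az": 0, "claw": 5}, {"tx": 2, "ty": -1.12, "tz": 0, "ax": 0, "ay": 0, "az": 0, "claw": 5}, {"tx": 3.25, "ty": -1.82, "tz": 0, "ax": 0, "ay": 0, "az": 0, "claw": 5}, {"tx": 3.25, "ty": -1.82, "tz": 0, "ax": 0, "ay": 0, "az": 0, "claw": 5}, {"tx": 3.25, "ty": -1.82, "tz": 0, "ax": 0, "ay": 0, "az": 0, "claw": 5}, {"tx": 3.25, "ty": -1.82, "tz": 0, "ax": 0, "ay": 0, "az": 0, "claw": 5}, {"tx": 3.25, "ty": -1.82, "tz": 0, "ax": 0, "ay": 0, "az": 0, "claw": 5}, {"tx": 3.25, "ty": -1.82, "tz": 0, "ax": 0, "ay": 0, "az": 0, "claw": 5}, {"tx": 3.25, "ty": -1.82, "tz": 0, "ax": 0, "ay": 0, "az": 0, "claw": 5}, {"tx": 3.25, "ty": -1.82, "tz": 0, "ax": 0, "ay": 0, "az": 0, "claw": 5}]}}

```text
time_s: 14.48
tcp_pos: [0.5585, 0.0505, 0.275]
ee_rot: [[-0.216, -0.976, -0.004], [-0.976, 0.216, -0.001], [0.001, 0.004, -1.0]]
wrist_force: [1.0, 0.4, -0.9]
gripper_width: 0.686
gripper_force: 30.0
```

Call:
{"api": "drive_tool", "payload": {"rows": [{"tx": 3.25, "ty": -1.82, "tz": 0, "ax": 0, "ay": 0, "az": 0, "claw": 5}, {"tx": 3.25, "ty": -1.82, "tz": 0, "ax": 0, "ay": 0, "az": 0, "claw": 5}, {"tx": 3.25, "ty": -1.82, "tz": 0, "ax": 0, "ay": 0, "az": 0, "claw": 5}, {"tx": 3.25, "ty": -1.82, "tz": 0, "ax": 0, "ay": 0, "az": 0, "claw": 5}, {"tx": 3.25, "ty": -1.82, "tz": 0, "ax": 0, "ay": 0, "az": 0, "claw": 5}, {"tx": 2.3, "ty": -1.29, "tz": 0.5, "ax": 0, "ay": 0, "az": 0, "claw": 5}, {"tx": 1.2, "ty": -0.63, "tz": 1, "ax": 0, "ay": 0, "az": 0, "claw": 5}, {"tx": 0, "ty": 0, "tz": 1.5, "ax": 0, "ay": 0, "az": 0, "claw": 5}, {"tx": 0, "ty": 0, "tz": 1.5, "ax": 0, "ay": 0, "az": 0, "claw": 5}, {"tx": 0, "ty": 0, "tz": 1, "ax": 0, "ay": 0, "az": 0, "claw": 5}]}}

```text
time_s: 15.32
tcp_pos: [0.6223, -0.1637, 0.2178]
ee_rot: [[-0.217, -0.976, -0.006], [-0.976, 0.217, 0.002], [-0.0, 0.006, -1.0]]
wrist_force: [-0.8, 0.3, -1.9]
gripper_width: 0.691
gripper_force: 30.0
```

Call:
{"api": "drive_tool", "payload": {"rows": [{"tx": 0, "ty": 0, "tz": 0, "ax": 0, "ay": 0, "az": 0, "claw": 5}, {"tx": 0, "ty": 0, "tz": 0, "ax": 0, "ay": 0, "az": 0, "claw": 5}]}}

```text
time_s: 15.48
tcp_pos: [0.6238, -0.1634, 0.2206]
ee_rot: [[-0.216, -0.976, -0.003], [-0.976, 0.216, -0.0], [0.001, 0.003, -1.0]]
wrist_force: [-0.5, -0.5, -0.8]
gripper_width: 0.685
gripper_force: 30.0
```

```bash
python3 plan.py .6255 -.163 .1975 167.5; sed -i 's/side2/side3/; s/^print("tall.*$/print("A");fit("side",p,*T,.180,.142,a);fit("side",p,*T,.180,.142,("fe",))/; s/-\.0077/-.0070/' r2.py; python3 r2.py
```

```text
t 15.48 pos [ 0.6238 -0.1634  0.2206] F [-0.5 -0.5 -0.8] w 0.685
turn rad [ 0.0026 -0.0006  0.0004] min rows 0.0 shift cm [-0.07 -0.16  2.31] min rows 0.6
z under 0.21359614799645746
A
side fit x 626.6 y -173.6 yaw -12.50 score 150
side fit x 624.2 y -161.4 yaw -12.50 score 141
held
side fit x 621.3 y -156.0 yaw -12.50 score 191
side fit x 621.0 y -154.9 yaw -12.50 score 185
side fit x 622.1 y -156.5 yaw -13.00 score 174
```

Call:
{"api": "drive_tool", "payload": {"rows": [{"tx": 0.1, "ty": -0.2, "tz": 0.3, "ax": 0, "ay": 0, "az": 0, "claw": 5}, {"tx": 0, "ty": 0, "tz": 0.7, "ax": 0, "ay": 0, "az": 0, "claw": 5}, {"tx": 0, "ty": 0, "tz": 0.7, "ax": 0, "ay": 0, "az": 0, "claw": 5}, {"tx": 0, "ty": 0, "tz": 0.5, "ax": 0, "ay": 0, "az": 0, "claw": 5}, {"tx": 0, "ty": 0, "tz": 0.2, "ax": 0, "ay": 0, "az": 0, "claw": 5}, {"tx": 0, "ty": 0, "tz": 0, "ax": 0, "ay": 0, "az": 0, "claw": 5}, {"tx": 0, "ty": 0, "tz": 0, "ax": 0, "ay": 0, "az": 0, "claw": 5}, {"tx": 0, "ty": 0, "tz": 0, "ax": 0, "ay": 0, "az": 0, "claw": 5}]}}

```text
time_s: 16.2
tcp_pos: [0.6265, -0.1651, 0.1981]
ee_rot: [[-0.217, -0.976, 0.001], [-0.976, 0.217, -0.0], [0.0, -0.001, -1.0]]
wrist_force: [0.4, -0.1, -0.8]
gripper_width: 0.688
gripper_force: 30.0
```

```bash
python3 plan.py .6255 -.163 .187 167.5;  python3 r2.py
python3 - <<'E'
import cv2,numpy as np
p=np.load("side3.npz")["p"]
cv2.imwrite("pics/h3.png",cv2.resize(p[80:180,260:350,::-1],None,fx=6,fy=6,interpolation=cv2.INTER_CUBIC)[:600])
E
```

```text
t 16.2 pos [ 0.6265 -0.1651  0.1981] F [ 0.4 -0.1 -0.8] w 0.688
turn rad [-0.0007 -0.0001 -0.0003] min rows 0.0 shift cm [-0.18  0.14  1.11] min rows 0.3
z under 0.19105724026375392
A
side fit x 626.6 y -175.3 yaw -12.50 score 171
side fit x 627.1 y -175.5 yaw -12.50 score 152
held
side fit x 625.4 y -159.1 yaw -12.50 score 177
side fit x 624.9 y -157.6 yaw -12.50 score 184
side fit x 624.8 y -158.9 yaw -13.27 score 169
```

View pics/h3.png

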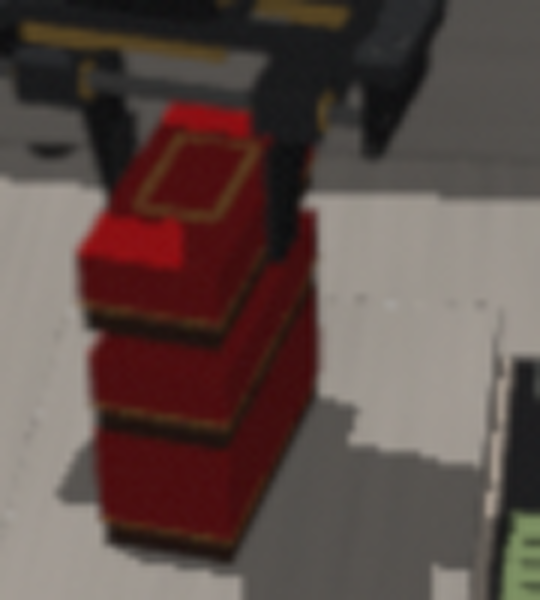

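Crop: the held box's lower-left corner (85,328) is about half a pixel left of A's edge line (88), i.e. about 1 mm in +x. The fits agree. I trim and lower.

Call:
{"api": "drive_tool", "payload": {"rows": [{"tx": 0.05, "ty": 0.09, "tz": 0.3, "ax": 0, "ay": 0, "az": 0, "claw": 5}, {"tx": 0, "ty": 0, "tz": 0.3, "ax": 0, "ay": 0, "az": 0, "claw": 5}, {"tx": 0, "ty": 0, "tz": 0.2, "ax": 0, "ay": 0, "az": 0, "claw": 5}, {"tx": 0, "ty": 0, "tz": 0.05, "ax": 0, "ay": 0, "az": 0, "claw": 5}, {"tx": 0, "ty": 0, "tz": 0, "ax": 0, "ay": 0, "az": 0, "claw": 5}, {"tx": 0, "ty": 0, "tz": 0, "ax": 0, "ay": 0, "az": 0, "claw": 5}]}}

```text
time_s: 16.75
tcp_pos: [0.6253, -0.1653, 0.1892]
ee_rot: [[-0.217, -0.976, 0.0], [-0.976, 0.217, -0.0], [0.0, -0.0, -1.0]]
wrist_force: [0.0, -0.4, -2.2]
gripper_width: 0.686
gripper_force: 30.0
```

Call:
{"api": "drive_tool", "payload": {"rows": [{"tx": 0, "ty": 0, "tz": 0.05, "ax": 0, "ay": 0, "az": 0, "claw": 5}, {"tx": 0, "ty": 0, "tz": 0, "ax": 0, "ay": 0, "az": 0, "claw": 5}, {"tx": 0, "ty": 0, "tz": 0, "ax": 0, "ay": 0, "az": 0, "claw": 5}]}}

```text
time_s: 17.0
tcp_pos: [0.6253, -0.1653, 0.1888]
ee_rot: [[-0.217, -0.976, 0.0], [-0.976, 0.217, -0.0], [-0.0, -0.0, -1.0]]
wrist_force: [-0.4, 0.3, -2.1]
gripper_width: 0.689
gripper_force: 30.0
```

Call:
{"api": "drive_tool", "payload": {"rows": [{"tx": 0, "ty": 0, "tz": 0.05, "ax": 0, "ay": 0, "az": 0, "claw": 5}, {"tx": 0, "ty": 0, "tz": 0.0, "ax": 0, "ay": 0, "az": 0, "claw": 5}, {"tx": 0, "ty": 0, "tz": 0.05, "ax": 0, "ay": 0, "az": 0, "claw": 5}, {"tx": 0, "ty": 0, "tz": 0, "ax": 0, "ay": 0, "az": 0, "claw": 5}]}}

```text
time_s: 17.33
tcp_pos: [0.6252, -0.1653, 0.1877]
ee_rot: [[-0.217, -0.976, -0.0], [-0.976, 0.217, 0.0], [-0.0, 0.0, -1.0]]
wrist_force: [-0.1, 0.2, -1.6]
gripper_width: 0.69
gripper_force: 30.0
```

Call:
{"api": "drive_tool", "payload": {"rows": [{"tx": 0, "ty": 0, "tz": 0.05, "ax": 0, "ay": 0, "az": 0, "claw": 5}, {"tx": 0, "ty": 0, "tz": 0.0, "ax": 0, "ay": 0, "az": 0, "claw": 5}, {"tx": 0, "ty": 0, "tz": 0, "ax": 0, "ay": 0, "az": 0, "claw": 5}]}}

```text
time_s: 17.58
tcp_pos: [0.6252, -0.1653, 0.1872]
ee_rot: [[-0.217, -0.976, -0.0], [-0.976, 0.217, -0.0], [0.0, 0.0, -1.0]]
wrist_force: [0.4, 0.1, -0.6]
gripper_width: 0.687
gripper_force: 30.0
```

Call:
{"api": "drive_tool", "payload": {"rows": [{"tx": 0, "ty": 0, "tz": 0.05, "ax": 0, "ay": 0, "az": 0, "claw": 5}, {"tx": 0, "ty": 0, "tz": 0.0, "ax": 0, "ay": 0, "az": 0, "claw": 5}, {"tx": 0, "ty": 0, "tz": 0, "ax": 0, "ay": 0, "az": 0, "claw": 5}]}}

```text
time_s: 17.83
tcp_pos: [0.6254, -0.1653, 0.1871]
ee_rot: [[-0.217, -0.976, 0.001], [-0.976, 0.217, -0.0], [-0.0, -0.001, -1.0]]
wrist_force: [0.4, 0.1, 0.0]
gripper_width: 0.684
gripper_force: 30.0
```

Contact at the predicted height. I release, rise, and look before leaving.

Call:
{"api": "drive_tool", "payload": {"rows": [{"tx": 0, "ty": 0, "tz": 0.03, "ax": 0, "ay": 0, "az": 0, "claw": 6.1}, {"tx": 0, "ty": 0, "tz": 0, "ax": 0, "ay": 0, "az": 0, "claw": 6.4}, {"tx": 0, "ty": 0, "tz": 0, "ax": 0, "ay": 0, "az": 0, "claw": 7}, {"tx": 0, "ty": 0, "tz": 0, "ax": 0, "ay": 0, "az": 0, "claw": 8.7}, {"tx": 0, "ty": 0, "tz": 0, "ax": 0, "ay": 0, "az": 0, "claw": 8.7}, {"tx": 0, "ty": 0, "tz": 0, "ax": 0, "ay": 0, "az": 0, "claw": 8.7}, {"tx": 0, "ty": 0, "tz": -0.5, "ax": 0, "ay": 0, "az": 0, "claw": 8.7}, {"tx": 0, "ty": 0, "tz": -2, "ax": 0, "ay": 0, "az": 0, "claw": 8.7}, {"tx": 0, "ty": 0, "tz": -3, "ax": 0, "ay": 0, "az": 0, "claw": 8.7}, {"tx": 0, "ty": 0, "tz": -3, "ax": 0, "ay": 0, "az": 0, "claw": 8.7}]}}

```text
time_s: 18.67
tcp_pos: [0.6247, -0.1654, 0.272]
ee_rot: [[-0.217, -0.976, -0.002], [-0.976, 0.217, -0.0], [0.001, 0.002, -1.0]]
wrist_force: [0.4, -0.2, -0.1]
gripper_width: 0.998
gripper_force: 0.0
```

```bash
python3 plan.py .4545 -.215 .272 87.5
```

```text
t 18.67 pos [ 0.6247 -0.1654  0.272 ] F [ 0.4 -0.2 -0.1] w 0.998
turn rad [ 1.300e-03 -2.000e-03  1.396e+00] min rows 11.6 shift cm [16.79 -5.7  -0.  ] min rows 4.4
```

Call:
{"api": "drive_tool", "payload": {"rows": [{"tx": 0.8, "ty": 1.5, "tz": -0.5, "ax": 0, "ay": 0, "az": 0, "claw": 8.7}, {"tx": 1.6, "ty": 2.8, "tz": 0, "ax": 0, "ay": 0, "az": 0, "claw": 8.7}, {"tx": 1.8, "ty": 3.3, "tz": 0, "ax": 0, "ay": 0, "az": 0, "claw": 8.7}, {"tx": 1.8, "ty": 3.3, "tz": 0, "ax": 0, "ay": 0, "az": 0, "claw": 5}, {"tx": 1.6, "ty": 2.9, "tz": 0, "ax": 0, "ay": 0, "az": 0, "claw": 2}, {"tx": 1, "ty": 1.7, "tz": 0, "ax": 0, "ay": 0, "az": 0, "claw": 0}, {"tx": 0, "ty": 0, "tz": 0, "ax": 0, "ay": 0, "az": 0.1, "claw": 0}, {"tx": 0, "ty": 0, "tz": 0, "ax": 0, "ay": 0, "az": 0.11, "claw": 0}, {"tx": 0, "ty": 0, "tz": 0, "ax": 0, "ay": 0, "az": 0.12, "claw": 0}, {"tx": 0, "ty": 0, "tz": 0, "ax": 0, "ay": 0, "az": 0.12, "claw": 0}]}}

```text
time_s: 19.5
tcp_pos: [0.4551, -0.2158, 0.2772]
ee_rot: [[-0.625, -0.781, 0.001], [-0.781, 0.625, -0.0], [-0.001, -0.001, -1.0]]
wrist_force: [0.3, -0.5, -0.1]
gripper_width: 0.559
gripper_force: 0.0
```

Call:
{"api": "drive_tool", "payload": {"rows": [{"tx": 0, "ty": 0, "tz": 0, "ax": 0, "ay": 0, "az": 0.12, "claw": 0}, {"tx": 0, "ty": 0, "tz": 0, "ax": 0, "ay": 0, "az": 0.12, "claw": 0}, {"tx": 0, "ty": 0, "tz": 0, "ax": 0, "ay": 0, "az": 0.12, "claw": 0}, {"tx": 0, "ty": 0, "tz": 0, "ax": 0, "ay": 0, "az": 0.12, "claw": 0}, {"tx": 0, "ty": 0, "tz": 0, "ax": 0, "ay": 0, "az": 0.12, "claw": 0}, {"tx": 0, "ty": 0, "tz": 0, "ax": 0, "ay": 0, "az": 0.12, "claw": 0}, {"tx": 0, "ty": 0, "tz": 0, "ax": 0, "ay": 0, "az": 0.11, "claw": 0}, {"tx": 0, "ty": 0, "tz": 0, "ax": 0, "ay": 0, "az": 0.1, "claw": 0}, {"tx": 0, "ty": 0, "tz": 0, "ax": 0, "ay": 0, "az": 0, "claw": 0}, {"tx": 0, "ty": 0, "tz": 0, "ax": 0, "ay": 0, "az": 0, "claw": 0}]}}

```text
time_s: 20.33
tcp_pos: [0.4553, -0.2157, 0.2769]
ee_rot: [[-1.0, 0.025, 0.001], [0.025, 1.0, -0.0], [-0.001, -0.0, -1.0]]
wrist_force: [-0.1, -0.1, -0.1]
gripper_width: 0.006
gripper_force: 0.0
```

```bash
python3 plan.py .4550 -.215 .08 87.5; python3 col.py .218 .180
```

```text
t 20.33 pos [ 0.4553 -0.2157  0.2769] F [-0.1 -0.1 -0.1] w 0.006
turn rad [-0.0001  0.0006  0.0186] min rows 0.2 shift cm [ 0.04  0.07 19.69] min rows 4.9
lower/tall
side fit x 623.4 y -158.8 yaw -12.50 score 226
side fit x 622.1 y -147.8 yaw -12.50 score 196
upper
side fit x 624.4 y -158.5 yaw -12.33 score 200
side fit x 624.3 y -158.1 yaw -12.07 score 211
top fit x 624.9 y -163.0 yaw -11.50 score 225
```

View pics/col_.218.png

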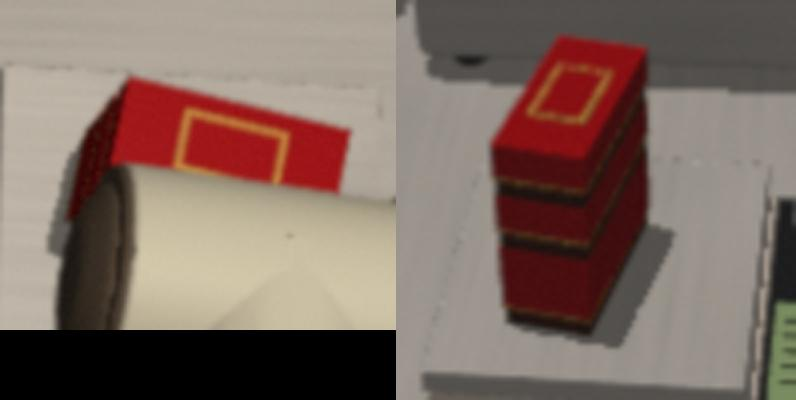

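The column (right crop, 570,180) is flush, with fits agreeing within 1 mm. Before pressing, I check arm clearance to it via depth.

```bash
python3 - <<'E'
from h import *
for n in("top","side"):
    p,d=capture(n); v,u=np.nonzero(d>0); W=world(n,np.c_[u,v],dep=d[v,u])
    # points above column height near, excluding column
    m=(W[:,2]>.225)&(W[:,2]<.75)&(W[:,0]>.25)&(W[:,0]<.75)&(W[:,1]>-.45)&(W[:,1]<.1)
    A=W[m]; 
    for lo in np.arange(.225,.7,.06):
        B=A[(A[:,2]>=lo)&(A[:,2]<lo+.06)]
        if len(B): print(n,round(lo,3),len(B),np.percentile(B,[1,99],axis=0)[:,:2].round(3).tolist())
E
python3 plan.py .4550 -.2145 .08 88.5
```

```text
top 0.345 588 [[0.415, -0.306], [0.444, -0.179]]
top 0.405 181 [[0.416, -0.251], [0.438, -0.185]]
top 0.465 246 [[0.414, -0.216], [0.432, -0.184]]
top 0.525 531 [[0.41, -0.23], [0.517, 0.01]]
top 0.585 17017 [[0.337, -0.195], [0.511, 0.007]]
top 0.645 12983 [[0.252, -0.074], [0.403, 0.012]]
side 0.225 36 [[0.445, -0.212], [0.465, -0.202]]
side 0.285 76 [[0.442, -0.21], [0.469, -0.13]]
side 0.345 1432 [[0.417, -0.301], [0.493, -0.119]]
side 0.405 712 [[0.419, -0.226], [0.491, -0.178]]
side 0.465 169 [[0.419, -0.201], [0.486, -0.174]]
side 0.525 48 [[0.462, -0.004], [0.495, 0.003]]
t 20.53 pos [ 0.4553 -0.2157  0.2765] F [ 0.3 -0.3  0.5] w 0.003
turn rad [-0.      0.0001 -0.0003] min rows 0.0 shift cm [ 0.03  0.12 19.65] min rows 4.9
```

Everything stays at x < 0.52 and the column starts at x ≈ 0.565, so it's clear. Descend to the key.

Call:
{"api": "drive_tool", "payload": {"rows": [{"tx": 0, "ty": 0, "tz": 1.5, "ax": 0, "ay": 0, "az": 0, "claw": 0}, {"tx": 0, "ty": 0, "tz": 3, "ax": 0, "ay": 0, "az": 0, "claw": 0}, {"tx": 0, "ty": 0, "tz": 3, "ax": 0, "ay": 0, "az": 0, "claw": 0}, {"tx": 0, "ty": 0, "tz": 3, "ax": 0, "ay": 0, "az": 0, "claw": 0}, {"tx": 0, "ty": 0, "tz": 3, "ax": 0, "ay": 0, "az": 0, "claw": 0}, {"tx": 0, "ty": 0, "tz": 2.5, "ax": 0, "ay": 0, "az": 0, "claw": 0}, {"tx": 0, "ty": 0, "tz": 2, "ax": 0, "ay": 0, "az": 0, "claw": 0}, {"tx": 0, "ty": 0, "tz": 1, "ax": 0, "ay": 0, "az": 0, "claw": 0}, {"tx": 0, "ty": 0, "tz": 0, "ax": 0, "ay": 0, "az": 0, "claw": 0}, {"tx": 0, "ty": 0, "tz": 0, "ax": 0, "ay": 0, "az": 0, "claw": 0}]}}

```text
time_s: 21.37
tcp_pos: [0.4554, -0.2158, 0.0863]
ee_rot: [[-1.0, 0.027, -0.001], [0.027, 1.0, -0.0], [0.001, -0.0, -1.0]]
wrist_force: [0.3, 0.0, 0.4]
gripper_width: 0.001
gripper_force: 0.0
```

Call:
{"api": "drive_tool", "payload": {"rows": [{"tx": 0, "ty": 0, "tz": 0.4, "ax": 0, "ay": 0, "az": 0, "claw": 0}, {"tx": 0, "ty": 0, "tz": 0.4, "ax": 0, "ay": 0, "az": 0, "claw": 0}, {"tx": 0, "ty": 0, "tz": 0.2, "ax": 0, "ay": 0, "az": 0, "claw": 0}, {"tx": 0, "ty": 0, "tz": 0.2, "ax": 0, "ay": 0, "az": 0, "claw": 0}, {"tx": 0, "ty": 0, "tz": 0.2, "ax": 0, "ay": 0, "az": 0, "claw": 0}, {"tx": 0, "ty": 0, "tz": 0.2, "ax": 0, "ay": 0, "az": 0, "claw": 0}, {"tx": 0, "ty": 0, "tz": 0.2, "ax": 0, "ay": 0, "az": 0, "claw": 0}, {"tx": 0, "ty": 0, "tz": 0, "ax": 0, "ay": 0, "az": 0, "claw": 0}, {"tx": 0, "ty": 0, "tz": 0, "ax": 0, "ay": 0, "az": 0, "claw": 0}]}}

```text
time_s: 22.12
tcp_pos: [0.4554, -0.2157, 0.0686]
ee_rot: [[-1.0, 0.028, 0.0], [0.028, 1.0, -0.0], [-0.0, -0.0, -1.0]]
wrist_force: [-0.9, 0.6, 1.7]
gripper_width: 0.008
gripper_force: 0.8
```

Key touched at 0.069, as expected. Press on.

Call:
{"api": "drive_tool", "payload": {"rows": [{"tx": 0, "ty": 0, "tz": 0.15, "ax": 0, "ay": 0, "az": 0, "claw": 0}, {"tx": 0, "ty": 0, "tz": 0.15, "ax": 0, "ay": 0, "az": 0, "claw": 0}, {"tx": 0, "ty": 0, "tz": 0.1, "ax": 0, "ay": 0, "az": 0, "claw": 0}, {"tx": 0, "ty": 0, "tz": 0.1, "ax": 0, "ay": 0, "az": 0, "claw": 0}, {"tx": 0, "ty": 0, "tz": 0, "ax": 0, "ay": 0, "az": 0, "claw": 0}, {"tx": 0, "ty": 0, "tz": 0, "ax": 0, "ay": 0, "az": 0, "claw": 0}]}}

```text
time_s: 22.62
tcp_pos: [0.4555, -0.2157, 0.0647]
ee_rot: [[-1.0, 0.027, 0.0], [0.027, 1.0, -0.0], [-0.0, -0.0, -1.0]]
wrist_force: [-2.7, 2.2, 11.0]
gripper_width: 0.007
gripper_force: 5.6
```

11 N and no further travel means it is fully down. A slight extra hold, then back up.

Call:
{"api": "drive_tool", "payload": {"rows": [{"tx": 0, "ty": 0, "tz": 0.03, "ax": 0, "ay": 0, "az": 0, "claw": 0}, {"tx": 0, "ty": 0, "tz": 0, "ax": 0, "ay": 0, "az": 0, "claw": 0}, {"tx": 0, "ty": 0, "tz": 0, "ax": 0, "ay": 0, "az": 0, "claw": 0}]}}

```text
time_s: 22.87
tcp_pos: [0.4555, -0.2157, 0.0647]
ee_rot: [[-1.0, 0.027, 0.001], [0.027, 1.0, -0.001], [-0.001, -0.001, -1.0]]
wrist_force: [-3.1, 2.9, 13.2]
gripper_width: 0.001
gripper_force: 6.4
```

Call:
{"api": "drive_tool", "payload": {"rows": [{"tx": 0, "ty": 0, "tz": -0.3, "ax": 0, "ay": 0, "az": 0, "claw": 0}, {"tx": 0, "ty": 0, "tz": -0.6, "ax": 0, "ay": 0, "az": 0, "claw": 0}, {"tx": 0, "ty": 0, "tz": -1.5, "ax": 0, "ay": 0, "az": 0, "claw": 0}, {"tx": 0, "ty": 0, "tz": -3, "ax": 0, "ay": 0, "az": 0, "claw": 0}, {"tx": 0, "ty": 0, "tz": -3, "ax": 0, "ay": 0, "az": 0, "claw": 0}, {"tx": 0, "ty": 0, "tz": -2, "ax": 0, "ay": 0, "az": 0, "claw": 0}, {"tx": 0, "ty": 0, "tz": -1, "ax": 0, "ay": 0, "az": 0, "claw": 0}, {"tx": 0, "ty": 0, "tz": 0, "ax": 0, "ay": 0, "az": 0, "claw": 0}, {"tx": 0, "ty": 0, "tz": 0, "ax": 0, "ay": 0, "az": 0, "claw": 0}]}}

```text
time_s: 23.62
tcp_pos: [0.4548, -0.2154, 0.1764]
ee_rot: [[-1.0, 0.028, -0.001], [0.028, 1.0, 0.001], [0.001, 0.001, -1.0]]
wrist_force: [-1.0, 0.3, -0.3]
gripper_width: 0.004
gripper_force: 0.0
```

```bash
python3 col.py .218 .180
python3 - <<'E'
from h import *
p,d=capture("side"); boxes("side",p,d,"green",[.069],60); boxes("side",p,d,"blue",[.038])
finish_job()
E
```

```text
lower/tall
side fit x 623.4 y -158.8 yaw -12.50 score 228
side fit x 622.1 y -148.0 yaw -12.50 score 198
upper
side fit x 624.4 y -158.5 yaw -12.32 score 201
side fit x 624.3 y -158.0 yaw -12.14 score 213
top fit x 624.9 y -163.1 yaw -12.38 score 309
side green [359. 153.] c 455.1 -208.9  size 32.4 x 48.8  shortdir -4.2  top 0.069 z 0.0679
side blue [288. 300.] c 604.1 259.9  size 58.1 x 133.8  shortdir 17.8  top 0.038 z 0.0367
the job is handed in; nothing more can be done
```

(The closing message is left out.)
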